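# Press the tip onto a block heel with one turn of the bench press flywheel

## Robot

A 7-joint arm with a two-finger parallel gripper is mounted at the origin on the work surface. World frame = base frame: x ahead of the robot, y to its left, z up, the work surface at z = 0. Lengths are in mm, angles in rad, forces in N, time in s.
With the tool pointing down it reaches from about 400 to 875 mm from the base axis. Payload 4.4 kg.
Tool frame: the origin (TCP) lies at the very end of the fingers, on their centre line; the grasp point (between the pads) lies 19 mm behind it; z points along the fingers, y is the line along which they close (so a half turn about z gives the same grasp; the last joint's range is limited). The gripper opens to 85 mm and grips with 20 to 120 N. Pads are 22 mm wide; open, the fingers measure 114 mm over their backs; the gripper's body (76 mm by 85 mm) begins 54 mm behind the grasp point. The pads swing forward as they close: fully open they stand 13 mm farther back than shut.
Start: joints at [-1.177, 0.628, 0.038, 1.517, -0.027, 0.996, -0.02], TCP at [288.429, 582.517, 231.313] pointing down, gripper open.
Joint ranges: [-3.06, 3.06], [-0.37, 2.12], [-1.25, 1.32], [0.18, 2.47], [-1.1, 4.24], [0.23, 1.98], [-2.94, 2.94]. Speed limits (rad/s): [2.57, 2.57, 3.14, 3.14, 3.14, 3.14, 3.14].

## Interface

Orientations are given as [roll, pitch, yaw] about the fixed x, y, z axes, in that order (R = Rz(yaw) Ry(pitch) Rx(roll)).
In Python, from cell import read_state, get_image, camera_info, finish_job gives the robot as it stands.
- The arm moves only by the tool play_rows, never from a script. Its argument "deltas" is one flat list of numbers, 7 for each row, row after row: the shift along the tool's x, y, z in mm, then the turn, a rotation vector about the tool's x, y, z in rad, then the opening, from 0 (shut) to 1 (fully open). In form: [dx, dy, dz, ax, ay, az, grip, dx, dy, dz, ax, ay, az, grip, ...]. A call has 1 to 10 rows; each row is the pose to reach, as a shift and turn from the pose commanded when the call began, along the tool's axes at that moment; what a row does not reach only later rows make up. A row lasts 1/8 s, in which the tool goes at most 62.5 mm and 10.7 degrees, less where a joint would pass 70% of its speed; a pose out of reach is approached as far as the arm can. A call with a gripper value outside its range is refused whole. The fingers move at their own pace and stop on an object; the grip force is fixed at half the most. Time passes only in rows, so rows that repeat a pose let the fingers close. It gives the time, the measured TCP pose, the force, the opening and the grip force at its end, in the units of the state.
- read_state(): the state, without advancing time (a new reading comes with each control period).
- get_image(name): name is "scene" or "side" or "wrist"; returns the picture (384x512x3 uint8, red, green, blue); there is no depth.
- camera_info(name): a dict with "fx", "fy", "cx", "cy" (pixels), "distortion" ([k1, k2, p1, p2, k3] as OpenCV has them; the pictures are not rectified), "T" (4x4, takes a point from camera to world coordinates). Camera axes: x right, y down, z forward; pixel columns grow to the right and rows downward; lengths in mm; the calibration is good to about 2 mm. A picture is of the moment at which its call begins: read the wrist's pose just before it. camera_info takes no time and is no camera call; for the wrist camera it gives the pose at the moment of the call.
- finish_job(): hands the job in; it is judged then, once.
The state is a dict: "clock": time; "qpos": joint angles; "qd": joint speeds; "tau": joint torques, N m; "eef_pos": TCP position; "tool_rot": TCP orientation; "force": force on the tool from outside, world axes, zero at the start; "torque": the same for the moment, N m; "width": finger opening in mm; "gripper_force": force on a finger pad.
Only numpy, scipy, OpenCV 4.12 (cv2) and the standard library are available. Lean on these libraries where they do the work, as an engineer would, in place of code of your own. Each camera call takes 0.05 s, during which the arm holds its last target. There are 200 camera calls.

## Task

Take from the rack the heel whose black tip still stands proud on its pin, holding it by the brown block and never by the loose tip, and stand it in the nest on the pulled-out slide of the bench press, its front and back between the two cheeks. Push the slide fully home under the ram, then turn the flywheel by its handle exactly one full revolution, either way, so that the tip is pressed tight and the ram is back at the top. Leave the heel in the press and everything else on the bench where it is.

Things in the scene. Friction and masses are not known exactly. Their poses are not given: they have to be found in the camera images.
- heel: The only heel with a black tip: brown block, D-shaped from above, 52 mm front to back along its x (flat breast at -26, round-cornered back at +26), 50 mm wide (y), 48 mm high; origin: centre of its underside. 6 mm free to its left and right in the rack: there grip it front and back; in the nest only its sides are free. So set it down in between (e.g. on the mat) and take it the other way.
- tip (a joint): How far the black tip (D-shaped like the heel but 2.5 mm smaller all round, 6 mm thick) has gone down on its steel pin: 0 = as started, standing 7 mm clear of the block; 0.007 m = tight on the block. A press fit: it moves only under about 25 N and stays where it is.
- tip_top (a point): Centre of the top face of the black tip, 61 mm above the heel's origin at the start and 54 mm when pressed home.
- spare1: Another heel in the rack, same block, no tip; origin as for heel. To be left alone.
- spare2: A third heel in the rack, same block, no tip; origin as for heel. To be left alone.
- rack: Fixed wooden rack, 100 (x) by 190 mm (y), origin at the centre of its underside. Three heels stand in a row along its y at 56 mm pitch, any order, their x along its x, on a floor 12 mm above the bench. Strips 8 mm above that floor run 8 mm off the heels' front and back (37 mm from the middle line); end boards are 50 mm above the floor.
- mat: Empty square cork mat fixed on the bench, 120 by 120 mm, 3 mm thick, a free place to set the heel down; origin at the centre of its underside.
- press: Green bench crank press, fixed. Origin: centre of its underside below the ram; x points from the loading side to the back. Bed 40 mm high, x -195 to +105, y +-100 mm. Two columns (x +-25, |y| 58 to 98 mm, 290 mm high) carry crown and crankshaft (along y, 225 mm high). Ram face 140 mm above the bench at the top, stroke 28 mm.
- slide (a joint): Travel of the steel slide along the press's x: 0 = pulled out for loading (nest 105 mm in front of the ram), 0.105 m = fully home against its stop, nest under the ram. Slides with about 3 N and stays where it is left.
- nest (a point): Centre of the nest floor on the slide, 58 mm above the bench, axes as the press's. Upright cheeks 8 mm thick, 32 wide, 44 high stand in front and behind, 55.4 mm apart (heel: 52), their top 12 mm flared out as a lead-in; side lips 5 mm high, 44 long are 54 mm apart (heel: 50). The heel goes in with its x along the nest's x, either way round.
- slide_knob (a point): Middle of the black upright knob at the front end of the slide, 68 mm in front of the nest centre: a cylinder of 24 mm diameter and 34 mm height, its top 114 mm above the bench; it can be pushed or pinched from above.
- flywheel (a joint): Flywheel angle: 0 = handle straight up, ram at the top; positive = top of the wheel moves to the press's +x. Starts within 0.1 rad of 0. Ram lowest at half a turn, up again at +-6.283. No stop; friction holds it where it is left; turning takes some 3 to 8 N at the handle. Not to be turned before the slide is home.
- handle_grip (a point): Middle of the wooden handle on the wheel, on its axis: freely spinning, 24 mm diameter, 88 mm long, parallel to the crankshaft, pointing to the press's -y. Circles the shaft at 75 mm radius: 300 mm above the bench at the top, 150 at the bottom. 186 mm from the press's x-z plane, 52 mm from the wheel's outer face (wheel 200 mm diameter, 26 thick).
- last: Green plastic shoe last, 250 mm long. Leave alone.
- shoe: Brown buckled shoe, 260 mm long. Leave alone.
- hammer: Hammer with a wooden handle, 260 mm. Leave alone.
- awl: Awl with a red handle, 150 mm. Leave alone.
- polish: Flat polish tin, 72 mm diameter. Leave alone.
- brush: Brush with a wooden handle, 200 mm. Leave alone.

How it is judged:
By the outcome, as a careful person would: the job done as asked, in the order asked, and still so for the second after the job is handed in, with the robot touching nothing.
It also fails if it takes over 72 s, if anything falls off the work surface, if the arm or the gripper's body presses on something with over 40 N, if the wrist force passes 120 N, or if a joint passes its speed limit or range.

## Working session

There is one attempt and no reset: what is moved stays moved. The work goes in short steps, Python scripts to look and compute and a tool call to move; the robot and the scene stay as the last step left them, time stands still between calls to the robot, and variables do not carry over. Pictures are saved under pics/ and viewed, at most 10 in all, crops included, and the job is handed in when it is done.

Besides the shell and the picture viewer there is one more tool, called after "Call:" as name(argument=value, ...) on one line, values as JSON. play_rows: Moves the arm, as the interface text tells. Its arguments: {"type":"object","properties":{"deltas":{"type":"array"}},"required":["deltas"]}

```bash
ls; mkdir -p pics; python3 - <<'E'
from cell import *
import cv2
s=read_state();print(s)
for n in("scene","side"):
    c=camera_info(n);print(n,c)
    cv2.imwrite(f"pics/{n}0.png",cv2.cvtColor(get_image(n),cv2.COLOR_RGB2BGR))
E
```

```text
pics
{'clock': 0.0, 'qpos': array([-1.17676167,  0.62931176,  0.0384659 ,  1.51839202, -0.0270174 ,
        0.99628743, -0.01999987]), 'qd': array([ 0.0006283 , -0.00099587, -0.00078675,  0.00028829,  0.00158851,
       -0.00118805,  0.00022768]), 'tau': array([ 1.58387782e-03, -5.63403153e+01,  1.22649629e+00, -1.93446100e+01,
        1.09285698e-02,  1.04360981e-02, -1.72863622e-06]), 'eef_pos': array([288.17226664, 581.92499576, 230.40411275]), 'tool_rot': array([-3.13971285e+00,  2.29883816e-05,  2.68172877e+00]), 'force': array([-0.16969325,  0.19346412, -0.08147959]), 'torque': array([0.0182918 , 0.00555078, 0.09020738]), 'gripper_force': 0.0, 'width': 85.48117269015796}
scene {'fx': 388.60064345418857, 'fy': 388.60064345418857, 'cx': 256.41464097467565, 'cy': 192.91562864845523, 'distortion': array([0.00336588, 0.        , 0.        , 0.        , 0.        ]), 'T': array([[ 1.77675324e-01,  6.69661278e-01, -7.21100029e-01,
         1.58233348e+03],
       [ 9.84087939e-01, -1.19750655e-01,  1.31265793e-01,
        -2.59765767e+02],
       [ 1.55141784e-03, -7.32948534e-01, -6.80282323e-01,
         1.22368914e+03],
       [ 0.00000000e+00,  0.00000000e+00,  0.00000000e+00,
         1.00000000e+00]])}
side {'fx': 358.6219733767449, 'fy': 358.6219733767449, 'cx': 259.90331109201, 'cy': 192.3408426487023, 'distortion': array([0.00179825, 0.        , 0.        , 0.        , 0.        ]), 'T': array([[ 9.11061448e-01, -2.06053870e-01,  3.57083800e-01,
         2.88321917e+01],
       [-4.11977788e-01, -4.87665135e-01,  7.69712296e-01,
        -1.08004019e+03],
       [ 1.55351217e-02, -8.48365793e-01, -5.29182522e-01,
         8.52796707e+02],
       [ 0.00000000e+00,  0.00000000e+00,  0.00000000e+00,
         1.00000000e+00]])}
```

View pics/scene0.png

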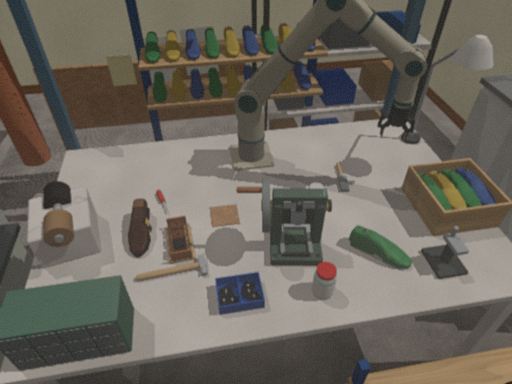

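View pics/side0.png

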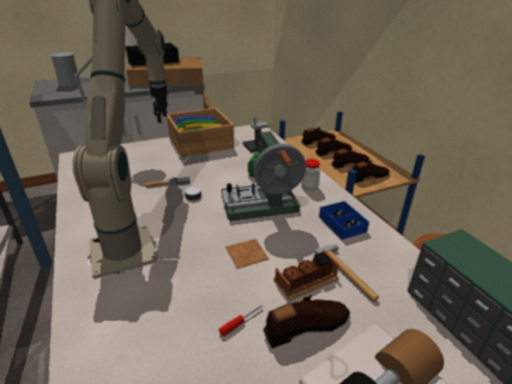

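The scene picture shows the rack near (180,240), the mat near (225,215) and the press near (295,225). In the side picture they are at about (307,272), (246,252) and (262,185).

```bash
cat > h.py <<'E'
import numpy as np, cv2
from cell import *
def ray(c,u,v):
    K=np.array([[c['fx'],0,c['cx']],[0,c['fy'],c['cy']],[0,0,1.]])
    p=cv2.undistortPoints(np.array([[[u,v]]],float),K,c['distortion'])[0,0]
    d=c['T'][:3,:3]@np.array([p[0],p[1],1]); return c['T'][:3,3],d/np.linalg.norm(d)
def onz(c,u,v,z):
    o,d=ray(c,u,v); return o+d*(z-o[2])/d[2]
def tri(rs):
    A=sum(np.eye(3)-np.outer(d,d) for o,d in rs); b=sum((np.eye(3)-np.outer(d,d))@o for o,d in rs)
    return np.linalg.solve(A,b)
def snap(n,f=None):
    c=camera_info(n); im=get_image(n)
    if f: cv2.imwrite(f"pics/{f}.png",im[...,::-1])
    return c,im
E
python3 - <<'E'
from h import *
sc=cv2.imread('pics/scene0.png');sd=cv2.imread('pics/side0.png')
z=lambda im,x,y,w,h:cv2.resize(im[y:y+h,x:x+w],(400,300),interpolation=cv2.INTER_CUBIC)
m=np.vstack([np.hstack([z(sc,145,205,80,60),z(sc,245,180,100,75)]),np.hstack([z(sd,265,240,80,60),z(sd,210,135,112,84)])])
cv2.imwrite('pics/m.png',m)
for n,im in(("scene",sc),("side",sd)):
    c=camera_info(n)
    hsv=cv2.cvtColor(im,cv2.COLOR_BGR2HSV)
    x,y,w,h=(205,200,40,32) if n=="scene" else (222,232,50,40)
    mk=cv2.inRange(hsv[y:y+h,x:x+w],(5,80,60),(20,255,255))
    cs=max(cv2.findContours(mk,0,2)[0],key=cv2.contourArea)
    q=cv2.boxPoints(cv2.minAreaRect(cs))
    q=cv2.approxPolyDP(cs,4,True)[:,0]
    print(n,[onz(c,a+x,b+y,3).round(0)[:2].tolist() for a,b in q])
E
```

```text
scene [[350.0, -132.0], [349.0, -244.0], [446.0, -245.0], [454.0, -134.0]]
side [[451.0, -134.0], [339.0, -129.0], [334.0, -244.0], [451.0, -246.0]]
```

View pics/m.png

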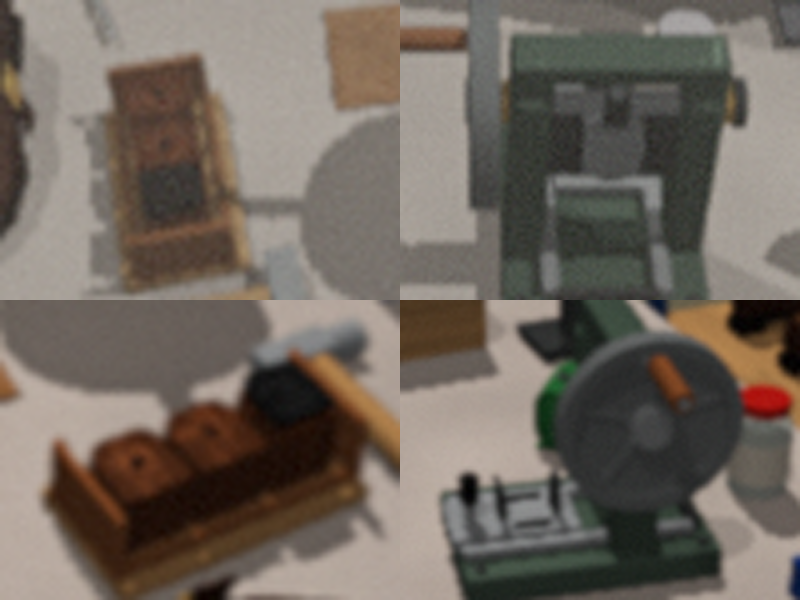

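Crops: the black-tipped heel is the rack's far end (scene (179,243), side (323,258)). The knob is at side (229,188) and the handle end at scene (237,189) / side (289,161). The press's loading side faces the robot and the wheel faces -y.

```bash
python3 - <<'E'
from h import *
A,B,W=map(camera_info,("scene","side","wrist"))
print("heel",onz(A,179.4,243.4,73),onz(B,322.6,258.4,73),tri([ray(A,179.4,243.4),ray(B,322.6,258.4)]))
print("sp mid",onz(A,145+165/5,205+143/5,60),onz(B,265+212/5,240+133/5,60))
print("sp near",onz(A,145+155/5,205+93/5,60),onz(B,265+140/5,240+165/5,60))
print("knob top",onz(B,229,184,114))
print("handle end",tri([ray(A,237,189.5),ray(B,289,161)]))
print("crown corners",[onz(A,245+(u-400)/4,180+v/4,290)[:2] for u,v in((512,38),(735,38),(727,75),(512,78))])
R=W['T'];T=np.eye(4);s=read_state()
from scipy.spatial.transform import Rotation as Ro
T[:3,:3]=Ro.from_euler('xyz',s['tool_rot']).as_matrix();T[:3,3]=s['eef_pos']
print((np.linalg.inv(T)@R).round(3)); print(W['fx'],W['fy'],W['cx'],W['cy'],W['distortion'])
print(T.round(3))
E
```

```text
heel [ 589.56107483 -377.36138196   73.        ] [ 575.24708153 -385.72847825   73.        ] [ 581.59961344 -378.06270278   64.03773289]
sp mid [ 526.92652584 -382.40296401   60.        ] [ 519.6331877  -387.18079938   60.        ]
sp near [ 471.39596547 -388.66084632   60.        ] [ 464.4509727  -393.73164408   60.        ]
knob top [438.69135556 101.00848998 114.        ]
handle end [ 572.33663943 -143.26040288  303.02919444]
crown corners [array([585.41337146, -18.20188093]), array([620.4152136, 177.5552447]), array([665.01113244, 155.81739071]), array([635.79029308, -28.93395876])]
[[-0.00000e+00 -9.59000e-01 -2.85000e-01  7.24700e+01]
 [ 1.00000e+00 -1.00000e-03  1.00000e-03 -5.50000e-02]
 [-1.00000e-03 -2.85000e-01  9.59000e-01 -1.42253e+02]
 [ 0.00000e+00  0.00000e+00  0.00000e+00  1.00000e+00]]
298.43861685399935 298.43861685399935 251.92749441091425 191.69950644528336 [-0.0612591  0.         0.         0.         0.       ]
[[-8.96000e-01  4.44000e-01 -1.00000e-03  2.88182e+02]
 [ 4.44000e-01  8.96000e-01 -2.00000e-03  5.82003e+02]
 [-0.00000e+00 -2.00000e-03 -1.00000e+00  2.30464e+02]
 [ 0.00000e+00  0.00000e+00  0.00000e+00  1.00000e+00]]
```

```bash
cat >> h.py <<'E'
from scipy.spatial.transform import Rotation as Ro
def tool():
    s=read_state(); return np.array(s['eef_pos']),Ro.from_euler('xyz',s['tool_rot'])
def rot(yaw,tilt=0):
    # tool down with tool x at yaw (deg); tilt (deg) about tool y
    return Ro.from_euler('xyz',[180,0,yaw],degrees=True)*Ro.from_euler('y',tilt,degrees=True)
def plan(*ts):
    p,R=tool()
    for x,y,z,Q in ts:
        d=R.inv().apply(np.array([x,y,z])-p); v=(R.inv()*Q).as_rotvec()
        print(d.round(1).tolist(),v.round(3).tolist(),"rows>=",round(np.linalg.norm(d)/62.5,1),round(np.degrees(np.linalg.norm(v))/10.7,1))
E
python3 -c "
from h import *
plan((400,60,330,rot(90)),(430,-180,330,rot(40)),(560,-380,290,rot(5)))"
```

```text
[-331.9, -418.3, -98.8] [-0.002, 0.001, 1.111] rows>= 8.7 5.9
[-465.2, -620.1, -98.4] [-0.001, 0.002, 1.984] rows>= 12.5 10.6
[-670.5, -741.6, -58.2] [-0.001, 0.002, 2.595] rows>= 16.0 13.9
```

Call:
play_rows(deltas=[-332,-418,-99,0,0,1.11,1,-332,-418,-99,0,0,1.11,1,-332,-418,-99,0,0,1.11,1,-332,-418,-99,0,0,1.11,1,-332,-418,-99,0,0,1.11,1,-332,-418,-99,0,0,1.11,1,-332,-418,-99,0,0,1.11,1,-332,-418,-99,0,0,1.11,1,-332,-418,-99,0,0,1.11,1,-465,-620,-99,0,0,1.98,1])

```text
clock: 1.35
eef_pos: [408.8, -2.0, 330.8]
tool_rot: [3.14, -0.001, 1.382]
force: [1.0, -0.4, -0.3]
width: 85.6
gripper_force: 0.0
```

```bash
python3 -c "
from h import *
print(tool()[0],read_state()['clock'])
plan((430,-180,330,rot(40)),(560,-380,290,rot(5)))"
```

```text
[408.76863479  -2.03788685 330.82193596] 1.35
[-170.8, 54.2, 0.7] [0.001, -0.002, 0.684] rows>= 2.9 3.7
[-343.0, 219.3, 40.7] [0.0, -0.002, 1.295] rows>= 6.5 6.9
```

Call:
play_rows(deltas=[-171,54,0,0,0,0.68,1,-171,54,0,0,0,0.68,1,-171,54,0,0,0,0.68,1,-343,219,41,0,0,1.295,1,-343,219,41,0,0,1.295,1,-343,219,41,0,0,1.295,1,-343,219,41,0,0,1.295,1,-343,219,41,0,0,1.295,1,-343,219,41,0,0,1.295,1])

```text
clock: 2.48
eef_pos: [559.0, -378.6, 288.6]
tool_rot: [-3.14, 0.001, 0.09]
force: [-0.1, 0.1, -0.2]
width: 85.8
gripper_force: 0.0
```

```bash
python3 -c "
from h import *
print(tool()[0],read_state()['tool_rot'],read_state()['qpos'])
c,im=snap('wrist','w1')
hsv=cv2.cvtColor(im,cv2.COLOR_RGB2HSV)
mk=cv2.inRange(im,(0,0,0),(48,48,48))
for k in cv2.findContours(mk,0,2)[0]:
    if cv2.contourArea(k)>200: print(cv2.boundingRect(k),cv2.minAreaRect(k),cv2.contourArea(k))
"
```

```text
[ 559.04078713 -378.60152648  288.59816695] [-3.14026993e+00  1.39611857e-03  8.98527669e-02] [ 0.12511064  0.75376043  0.85912342  1.37637497 -0.5731714   1.27033532
 -0.46410344]
(0, 160, 512, 224) ((255.5, 271.5), (223.0, 511.0), 90.0) 43328.0
(235, 129, 40, 44) ((254.5, 150.5), (43.0, 39.0), 90.0) 1468.0
(0, 33, 17, 198) ((8.0, 131.5), (197.0, 16.0), 90.0) 1742.5
```

View pics/w1.png

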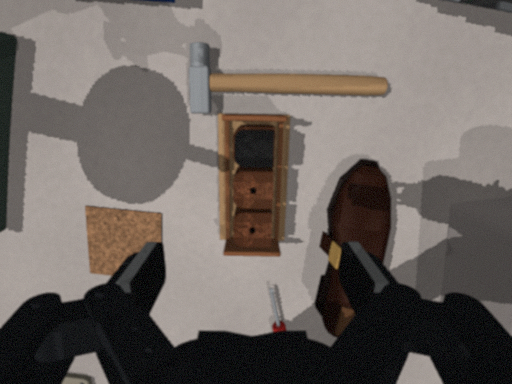

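Wrist view: black tip at (254,150), the bare heels' holes at (253,190) and (252,230), rack upright in the picture, and the shoe's left edge at x≈328.

```bash
python3 -c "
from h import *
c=camera_info('wrist')
im=cv2.imread('pics/w1.png')
for (u,v) in ((235,129),(274,129),(235,172),(274,172)): print('tip',onz(c,u,v,73)[:2])
print('tipc',onz(c,254.5,150.5,73)[:2]); print(onz(c,253.5,190,60)[:2],onz(c,252,230,60)[:2])
print('shoe',onz(c,328,205,30)[:2],onz(c,360,163,30)[:2])
h=cv2.cvtColor(im,cv2.COLOR_BGR2HSV)[195:285,75:172]
k=max(cv2.findContours(cv2.morphologyEx(cv2.inRange(h,(5,70,80),(20,255,255)),3,np.ones((3,3))),0,2)[0],key=cv2.contourArea)
print('mat',[onz(c,75+a,195+b,3)[:2].round() for a,b in cv2.approxPolyDP(k,4,True)[:,0]])
e=cv2.Canny(im[110:262,205:300],60,150)
for l in cv2.HoughLinesP(e,1,np.pi/360,25,minLineLength=50,maxLineGap=8)[:,0]:
    a=onz(c,205+l[0],110+l[1],20);b=onz(c,205+l[2],110+l[3],20);d=b-a
    print(l,np.degrees(np.arctan2(d[1],d[0])).round(1))
"
```

```text
tip [ 600.87845978 -353.64029583]
tip [ 605.05260901 -399.59623196]
tip [ 548.91318792 -357.54619377]
tip [ 553.25985139 -405.31411491]
tipc [ 577.49863675 -378.98032231]
[ 524.27362836 -382.69878464] [ 468.04839162 -385.83458728]
shoe [ 503.07973968 -491.53724659] [ 567.4279643  -525.92452445]
mat [array([ 457., -126.]), array([ 341., -127.]), array([ 339., -163.]), array([ 408., -223.]), array([ 411., -246.]), array([ 458., -244.])]
[ 19  62  20 145] -175.7
[ 78 132  85   5] 4.0
[ 73 130  77  37] 4.3
[ 0  2 83  4] -86.2
[ 24 128  24  40] 3.9
[ 89 133  93  55] 4.8
[28 10 30 62] -173.5
[34  9 85 11] -87.0
[18 62 71 61] -83.7
[38 14 93 15] -85.8
[ 18 141  75 143] -87.0
```

```bash
python3 -c "
from h import *
plan((579,-379,140,rot(3.8)),(579,-379,25,rot(3.8)))"
```

```text
[19.5, 2.8, 149.4] [-0.001, -0.0, 0.024] rows>= 2.4 0.1
[19.5, 3.0, 264.4] [-0.001, -0.0, 0.024] rows>= 4.2 0.1
```

Call:
play_rows(deltas=[19.5,3,50,0,0,0.024,1,19.5,3,110,0,0,0.024,1,19.5,3,149,0,0,0.024,1,19.5,3,180,0,0,0.024,1,19.5,3,205,0,0,0.024,1,19.5,3,230,0,0,0.024,1,19.5,3,250,0,0,0.024,1,19.5,3,264,0,0,0.024,1,19.5,3,264,0,0,0.024,1])

```text
clock: 3.65
eef_pos: [579.1, -379.6, 24.7]
tool_rot: [-3.141, 0.001, 0.066]
force: [0.1, -0.2, 0.2]
width: 85.6
gripper_force: 0.0
```

Call:
play_rows(deltas=[0,0,0,0,0,0,0.4,0,0,0,0,0,0,0.4,0,0,0,0,0,0,0.4,0,0,0,0,0,0,0.4,0,0,0,0,0,0,0.4,0,0,0,0,0,0,0.4])

```text
clock: 4.4
eef_pos: [580.1, -380.9, 26.5]
tool_rot: [3.141, -0.002, 0.065]
force: [0.7, 0.6, 5.4]
width: 51.3
gripper_force: 64.0
```

```bash
python3 -c "
from h import *
plan((579,-379,150,rot(3.8)),(412,-186,110,rot(3.8)),(412,-186,19,rot(3.8)))"
```

```text
[-0.7, -1.8, -123.5] [0.001, -0.002, -0.001] rows>= 2.0 0.0
[-154.8, -205.4, -83.9] [0.001, -0.002, -0.001] rows>= 4.3 0.0
[-155.0, -205.5, 7.1] [0.001, -0.002, -0.001] rows>= 4.1 0.0
```

Call:
play_rows(deltas=[0,0,-15,0,0,0,0.4,0,0,-45,0,0,0,0.4,0,0,-85,0,0,0,0.4,0,0,-123,0,0,0,0.4,-40,-53,-123,0,0,0,0.4,-80,-106,-118,0,0,0,0.4,-120,-159,-105,0,0,0,0.4,-155,-205,-84,0,0,0,0.4,-155,-205,-50,0,0,0,0.4,-155,-205,-50,0,0,0,0.4])

```text
clock: 5.65
eef_pos: [409.9, -184.4, 74.6]
tool_rot: [-3.139, 0.003, 0.065]
force: [-0.1, -0.4, -1.1]
width: 51.1
gripper_force: 63.3
```

```bash
python3 -c "
from h import *
snap('side','s2');snap('wrist','w2')
a=cv2.imread('pics/s2.png')[160:300,180:367];b=cv2.imread('pics/w2.png')
cv2.imwrite('pics/m2.png',np.hstack([cv2.resize(a,(400,300),interpolation=2),cv2.resize(b,(400,300))]))
plan((412,-186,17.5,rot(3.8)))"
```

```text
[-0.5, -1.5, 58.7] [0.002, -0.002, -0.002] rows>= 0.9 0.0
```

View pics/m2.png

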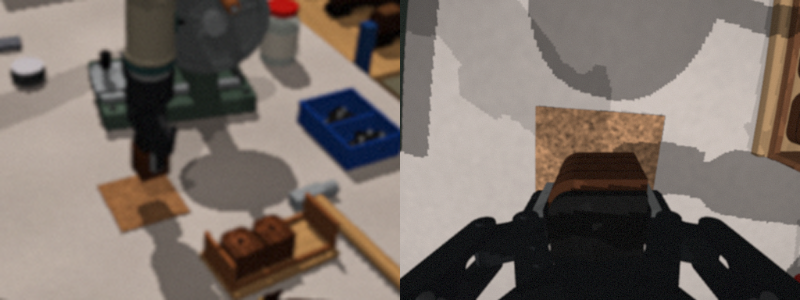

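Left crop: the heel hangs in the gripper over the mat at about (150,165), and the two spares are still in the rack. Right crop: it is squarely held at (600,190).

Call:
play_rows(deltas=[0,0,25,0,0,0,0.4,0,0,45,0,0,0,0.4,0,0,53,0,0,0,0.4,0,0,55,0,0,0,0.4,0,0,56,0,0,0,0.4,0,0,56,0,0,0,0.4])

```text
clock: 6.5
eef_pos: [411.9, -186.4, 19.8]
tool_rot: [3.141, -0.001, 0.065]
force: [0.4, 0.4, -1.0]
width: 51.3
gripper_force: 63.3
```

Call:
play_rows(deltas=[0,0,1,0,0,0,0.4,0,0,2,0,0,0,0.4,0,0,3,0,0,0,0.4,0,0,3,0,0,0,0.4])

```text
clock: 7.0
eef_pos: [411.5, -185.9, 17.4]
tool_rot: [-3.141, -0.002, 0.065]
force: [-2.3, 2.2, 15.4]
width: 51.5
gripper_force: 65.4
```

Call:
play_rows(deltas=[0,0,-1,0,0,0,1,0,0,-1,0,0,0,1,0,0,-1,0,0,0,1,0,0,-1,0,0,0,1,0,0,-30,0,0,0,1,0,0,-80,0,0,0,1,0,0,-120,0,0,-0.35,1,0,0,-140,0,0,-0.7,1,0,0,-140,0,0,-1.05,1,0,0,-140,0,0,-1.4,1])

```text
clock: 8.25
eef_pos: [411.4, -185.7, 156.6]
tool_rot: [3.141, -0.0, 0.822]
force: [-0.4, -0.6, -1.1]
width: 85.2
gripper_force: 0.0
```

Call:
play_rows(deltas=[-20,0,-15,0,0,-0.2,1,-40,0,-30,0,0,-0.2,1,-40,0,-30,0,0,-0.2,1])

```text
clock: 8.62
eef_pos: [383.3, -216.7, 187.4]
tool_rot: [3.139, -0.0, 1.009]
force: [0.5, 0.1, 0.1]
width: 85.2
gripper_force: 0.0
```

```bash
python3 -c "
from h import *
p,R=tool();print(p,R.as_euler('xyz',degrees=True),read_state()['qpos'])
c,im=snap('wrist','w3')
mk=cv2.inRange(im,(0,0,0),(48,48,48))
for k in cv2.findContours(mk,0,2)[0]:
    if cv2.contourArea(k)>200: print(cv2.boundingRect(k),cv2.minAreaRect(k),cv2.contourArea(k))
"
```

```text
[ 383.26618008 -216.69758945  187.39351101] [ 1.79873008e+02 -1.22415231e-02  5.77933305e+01] [ 0.04654432  0.45752755  0.56628465  2.13802999 -0.40421695  0.64739247
  0.33105381]
(0, 205, 512, 179) ((255.49996948242188, 294.0), (510.99993896484375, 177.99996948242188), 0.0) 40073.5
(485, 160, 27, 52) ((502.26080322265625, 184.46246337890625), (55.8760986328125, 21.700716018676758), 72.34988403320312) 682.0
(229, 107, 66, 69) ((259.29730224609375, 139.21621704101562), (54.1713981628418, 51.38145446777344), 54.462318420410156) 2562.0
```

View pics/w3.png

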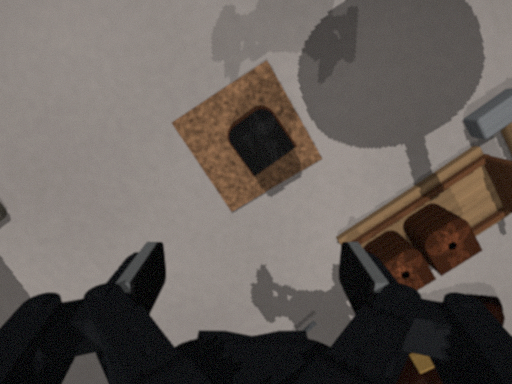

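The tip, at (259,139) in the wrist view, stands upright in the middle of the mat, with the flat breast toward the lower right.

```bash
python3 -c "
from h import *
c=camera_info('wrist')
im=cv2.imread('pics/w3.png');mk=cv2.inRange(im,(0,0,0),(48,48,48))
k=[k for k in cv2.findContours(mk,0,2)[0] if 2000<cv2.contourArea(k)<4000][0]
P=np.array([onz(c,u,v,64)[:2] for u,v in k[:,0]],np.float32)
r=cv2.minAreaRect(P);print(r)
print(np.array([onz(c,u,v,64)[:2] for u,v in ((294,148),(257,174))]))
y=93.8
plan((412,-186,130,rot(y)),(412,-186,17,rot(y)))"
```

```text
((411.7255554199219, -183.70797729492188), (45.03289794921875, 48.160438537597656), 3.4111530780792236)
[[ 434.05386372 -206.17612646]
 [ 393.63641007 -208.8473238 ]]
[40.0, 8.1, 56.8] [0.001, -0.0, -0.626] rows>= 1.1 3.4
[39.9, 8.0, 169.8] [0.001, -0.0, -0.626] rows>= 2.8 3.4
```

Call:
play_rows(deltas=[10,2,14,0,0,-0.157,1,20,4,28,0,0,-0.313,1,30,6,42,0,0,-0.47,1,40,8,57,0,0,-0.626,1,40,8,90,0,0,-0.626,1,40,8,120,0,0,-0.626,1,40,8,145,0,0,-0.626,1,40,8,160,0,0,-0.626,1,40,8,169.5,0,0,-0.626,1,40,8,169.5,0,0,-0.626,1])

```text
clock: 9.93
eef_pos: [411.3, -184.4, 15.6]
tool_rot: [-3.139, -0.001, 1.64]
force: [-0.6, 0.7, -1.0]
width: 85.4
gripper_force: 0.0
```

Call:
play_rows(deltas=[0,0,0,0,0,0,0.4,0,0,0,0,0,0,0.4,0,0,0,0,0,0,0.4,0,0,0,0,0,0,0.4,0,0,0,0,0,0,0.4])

```text
clock: 10.55
eef_pos: [412.0, -185.2, 17.4]
tool_rot: [3.141, -0.0, 1.641]
force: [-1.7, 1.8, 6.7]
width: 49.4
gripper_force: 62.5
```

Call:
play_rows(deltas=[0,0,-20,0,0,0,0.4,0,0,-60,0,0,0,0.4,0,0,-110,0,0,-0.15,0.4,0,0,-160,0,0,-0.3,0.4,0,0,-180,0,0,-0.45,0.4,0,0,-180,0,0,-0.6,0.4])

```text
clock: 11.3
eef_pos: [412.7, -185.6, 198.6]
tool_rot: [3.139, 0.003, 2.246]
force: [0.3, 0.1, -1.4]
width: 49.3
gripper_force: 62.4
```

```bash
python3 -c "
from h import *
p,R=tool();print(p,R.as_euler('xyz',degrees=True),read_state()['qpos'])
plan((380,-60,250,rot(150)),(370,20,250,rot(170)))"
```

```text
[ 412.74934627 -185.6152679   198.59920299] [179.87576149   0.19596824 128.71223296] [-0.00338987  0.44101368  0.50738024  2.09623678 -0.33780053  0.67820036
  1.40424869]
[118.3, 53.1, -51.7] [0.002, 0.004, -0.372] rows>= 2.2 2.0
[187.0, 95.3, -51.8] [0.001, 0.004, -0.721] rows>= 3.5 3.9
```

```bash
python3 -c "
from h import *
plan((385,-60,215,rot(105)),(400,20,215,rot(85)),(470,30,205,rot(80)))"
```

```text
[115.3, 56.9, -16.7] [0.003, 0.003, 0.414] rows>= 2.1 2.2
[168.4, 118.7, -16.7] [0.003, 0.002, 0.763] rows>= 3.3 4.1
[132.4, 179.5, -6.5] [0.003, 0.002, 0.85] rows>= 3.6 4.6
```

Call:
play_rows(deltas=[57,28,-9,0,0,0.2,0.4,115,57,-17,0,0,0.41,0.4,142,88,-17,0,0,0.6,0.4,168,119,-17,0,0,0.76,0.4,150,150,-12,0,0,0.85,0.4,132,179,-7,0,0,0.85,0.4,132,179,-7,0,0,0.85,0.4,132,179,-7,0,0,0.85,0.4])

```text
clock: 12.3
eef_pos: [468.8, 29.0, 203.5]
tool_rot: [-3.14, 0.0, 1.39]
force: [-0.3, -0.5, -1.5]
width: 49.2
gripper_force: 62.6
```

```bash
python3 -c "
from h import *
p,R=tool();print(p,R.as_euler('xyz',degrees=True))
snap('wrist','w4')
a=cv2.imread('pics/w4.png');cv2.imwrite('pics/w4b.png',cv2.resize(a,(800,600),interpolation=2))"
```

```text
[468.79526318  29.04483309 203.53691828] [-1.79897767e+02  2.04771224e-02  7.96678418e+01]
```

View pics/w4b.png

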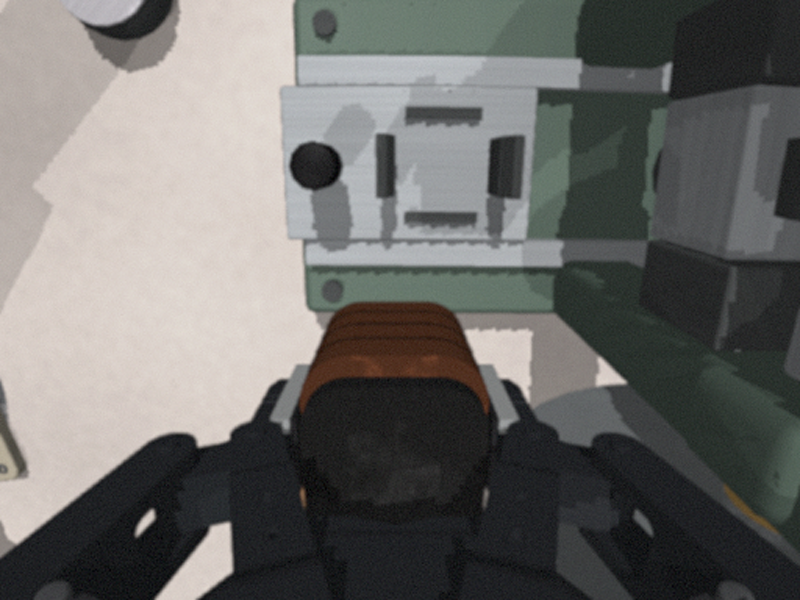

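Wrist view at 800 px: knob top (315,165); side lips centred at (444,115) and (441,218); cheeks near x=386 and x=506; press lines almost level.

```bash
python3 -c "
from h import *
c=camera_info('wrist');im=cv2.imread('pics/w4.png');s=1.5625
f=lambda u,v,z:onz(c,u/s,v/s,z)[:2]
# dark blobs
g=cv2.cvtColor(im,cv2.COLOR_BGR2GRAY)
for k in cv2.findContours(cv2.inRange(g,0,75)[50:160,170:350],0,2)[0]:
    if cv2.contourArea(k)>60:
        x,y,w,h=cv2.boundingRect(k); print((x+170,y+50,w,h),'z63',onz(c,x+170+w/2,y+50+h/2,63)[:2].round(1),'z114',onz(c,x+170+w/2,y+50+h/2,114)[:2].round(1))
l1,l2=f(444,115,63),f(441,218,63);n=(l1+l2)/2;d=l1-l2
print('lips',l1,l2,'nest',n,'yaw',np.degrees(np.arctan2(d[1],d[0]))-90, np.linalg.norm(d))
k=f(315,165,114);d=n-k;print('knob',k,np.linalg.norm(d),np.degrees(np.arctan2(d[1],d[0])))
for e,z in(((300,55,580,60),58),((284,87,536,90),58),((290,240,530,240),58),((310,308,555,310),40)):
    d=f(*e[2:],z)-f(*e[:2],z);print('edge',np.degrees(np.arctan2(d[1],d[0])).round(2),f(*e[:2],z).round(1))
"
```

```text
(267, 137, 37, 5) z63 [506.9  62.8] z114 [502.4  69.5]
(186, 91, 33, 31) z63 [436.6 106.3] z114 [444.8 105.2]
(312, 87, 23, 40) z63 [545.9  86. ] z114 [534.3  88.6]
(242, 87, 11, 39) z63 [477.2  98.8] z114 [478.  99.]
(261, 69, 46, 7) z63 [514.7 122. ] z114 [508.8 118.1]
lips [514.66386323 121.04417908] [503.87315709  63.28843347] nest [509.26851016  92.16630627] yaw -10.582758244313922 58.755131607407506
knob [444.23901795 105.97833345] 66.48012448405339 -11.991217392007265
edge -10.95 [440.  168.4]
edge -10.89 [427.1 153.4]
edge -10.31 [409.7  66.2]
edge -10.84 [407.5  15.7]
```

```bash
python3 -c "
from h import *
c=camera_info('wrist');a=np.array([np.cos(np.radians(-10.8)),np.sin(np.radians(-10.8))]);n=np.array([510.5,92.4])
for u in(242,253,312,335):
  for z in (58,90,102): print(u,z,((onz(c,u,106.5,z)[:2]-n)@a).round(1),((onz(c,u,106.5,z)[:2]-n)@[-a[1],a[0]]).round(1))
y=169.2
plan((511,92.4,205,rot(100)),(511,92.4,205,rot(y)),(511,92.4,125,rot(y)),(511,92.4,72.5,rot(y)))"
```

```text
242 58 -39.1 -0.1
242 90 -38.0 0.2
242 102 -37.7 0.3
253 58 -28.9 0.0
253 90 -28.9 0.3
253 102 -29.0 0.4
312 58 26.3 0.6
312 90 20.1 0.8
312 102 17.7 0.9
335 58 47.9 1.0
335 90 39.3 1.1
335 102 36.1 1.2
[69.9, 30.3, -1.4] [-0.002, -0.0, -0.355] rows>= 1.2 1.9
[69.9, 30.3, -1.4] [-0.001, -0.001, -1.563] rows>= 1.2 8.4
[69.9, 30.4, 78.6] [-0.001, -0.001, -1.563] rows>= 1.8 8.4
[69.9, 30.5, 131.1] [-0.001, -0.001, -1.563] rows>= 2.4 8.4
```

Call:
play_rows(deltas=[10,4,0,0,0,-0.17,0.4,20,8,0,0,0,-0.35,0.4,30,12,0,0,0,-0.52,0.4,40,17,0,0,0,-0.7,0.4,50,22,0,0,0,-0.87,0.4,60,26,0,0,0,-1.04,0.4,70,30,0,0,0,-1.22,0.4,70,30,20,0,0,-1.39,0.4,70,30,40,0,0,-1.563,0.4,70,30,60,0,0,-1.563,0.4])

```text
clock: 13.6
eef_pos: [511.2, 92.4, 143.8]
tool_rot: [3.141, -0.0, 2.955]
force: [0.2, 0.9, -1.5]
width: 49.4
gripper_force: 62.5
```

```bash
python3 -c "
from h import *
p,R=tool();print(p,R.as_euler('xyz',degrees=True),read_state()['qpos'])
y=169.2
plan((508.8,92.7,124,rot(y)),(508.8,92.7,72.5,rot(y)))"
```

```text
[511.19013758  92.37631464 143.75630074] [ 1.79975814e+02 -6.77663754e-03  1.69301849e+02] [-0.40568496  0.58251366  0.25726106  1.97166323 -0.24514692  0.61688961
  1.39595597]
[2.4, -0.1, 19.8] [0.0, -0.0, 0.002] rows>= 0.3 0.0
[2.4, -0.2, 71.3] [0.0, -0.0, 0.002] rows>= 1.1 0.0
```

Call:
play_rows(deltas=[2.4,0,10,0,0,0,0.4,2.4,0,20,0,0,0,0.4,2.4,0,27,0,0,0,0.4,2.4,0,34,0,0,0,0.4,2.4,0,41,0,0,0,0.4,2.4,0,41,0,0,0,0.4])

```text
clock: 14.35
eef_pos: [509.3, 93.3, 102.3]
tool_rot: [-3.141, -0.001, 2.954]
force: [0.1, -0.1, -1.0]
width: 49.1
gripper_force: 62.5
```

Call:
play_rows(deltas=[0,0,7,0,0,0,0.4,0,0,14,0,0,0,0.4,0,0,20,0,0,0,0.4,0,0,25,0,0,0,0.4,0,0,28,0,0,0,0.4,0,0,29,0,0,0,0.4,0,0,29,0,0,0,0.4])

```text
clock: 15.22
eef_pos: [509.8, 93.4, 73.9]
tool_rot: [3.142, 0.0, 2.954]
force: [0.2, -0.2, -1.8]
width: 49.4
gripper_force: 62.6
```

Call:
play_rows(deltas=[0,0,1,0,0,0,0.4,0,0,2,0,0,0,0.4,0,0,2.5,0,0,0,0.4,0,0,2.5,0,0,0,0.4])

```text
clock: 15.72
eef_pos: [509.8, 93.4, 72.4]
tool_rot: [3.141, 0.0, 2.954]
force: [-2.0, 0.4, 9.8]
width: 49.3
gripper_force: 63.9
```

Call:
play_rows(deltas=[0,0,-1,0,0,0,1,0,0,-1,0,0,0,1,0,0,-1,0,0,0,1,0,0,-1,0,0,0,1,0,0,-20,0,0,0,1,0,0,-60,0,0,0,1,0,0,-90,0,0,0,1,0,0,-90,0,0,0,1])

```text
clock: 16.73
eef_pos: [511.2, 93.6, 163.2]
tool_rot: [3.14, 0.004, 2.954]
force: [-0.5, 0.2, 0.3]
width: 85.3
gripper_force: 0.0
```

```bash
python3 -c "
from h import *
p,R=tool();print(p,R.as_euler('xyz',degrees=True))
y=169.2
plan((408,112,160,rot(y)),(408,112,88,rot(y)))"
```

```text
[511.23299569  93.63186745 163.24653942] [179.89008724   0.24265927 169.27099795]
[104.9, -1.2, 2.8] [0.002, 0.004, 0.001] rows>= 1.7 0.0
[105.2, -1.3, 74.8] [0.002, 0.004, 0.001] rows>= 2.1 0.0
```

Call:
play_rows(deltas=[50,-1,0,0,0,0,1,105,-1,3,0,0,0,0,105,-1,3,0,0,0,0,105,-1,3,0,0,0,0,105,-1,3,0,0,0,0,105,-1,3,0,0,0,0,105,-1,40,0,0,0,0,105,-1,75,0,0,0,0,105,-1,75,0,0,0,0])

```text
clock: 17.85
eef_pos: [405.2, 111.2, 84.7]
tool_rot: [-3.139, -0.004, 2.953]
force: [-1.2, 0.0, 0.0]
width: 0.1
gripper_force: 0.0
```

```bash
python3 -c "
from h import *
p,R=tool();print(p,read_state()['width'],read_state()['force'])
snap('wrist','w5')"
```

```text
[405.17032091 111.21858022  84.68108009] 0.05043543223680915 [-1.2230919   0.02471699  0.04671943]
```

View pics/w5.png

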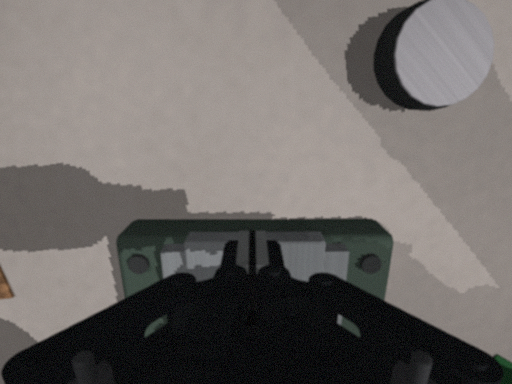

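Wrist view: the slide's end plate is at (255,240), the closed fingers are in front of the hidden knob, and the tin is clear at upper right.

Call:
play_rows(deltas=[-8,1,0,0,0,0,0,-14,1.3,0,0,0,0,0,-22,1.3,0,0,0,0,0,-30,1.3,0,0,0,0,0,-40,1.3,0,0,0,0,0,-50,1.3,0,0,0,0,0,-60,1.3,0,0,0,0,0,-70,1.3,0,0,0,0,0,-80,1.3,0,0,0,0,0,-90,1.3,0,0,0,0,0])

```text
clock: 19.15
eef_pos: [495.6, 96.4, 86.3]
tool_rot: [3.141, -0.0, 2.954]
force: [-3.8, 2.3, 2.8]
width: -0.0
gripper_force: 1.8
```

Call:
play_rows(deltas=[-10,0,0,0,0,0,0,-18,0,0,0,0,0,0,-22,0,0,0,0,0,0,-25,0,0,0,0,0,0,-27,0,0,0,0,0,0])

```text
clock: 19.77
eef_pos: [521.4, 91.5, 86.3]
tool_rot: [3.142, -0.0, 2.954]
force: [-2.7, 2.9, 1.8]
width: -0.1
gripper_force: 1.6
```

Call:
play_rows(deltas=[-1.5,0,0,0,0,0,0,-3,0,0,0,0,0,0,-4.5,0,0,0,0,0,0])

```text
clock: 20.15
eef_pos: [522.9, 91.2, 86.2]
tool_rot: [-3.141, -0.006, 2.955]
force: [-9.6, 2.7, 10.4]
width: 0.0
gripper_force: 5.3
```

Call:
play_rows(deltas=[-1.5,0,0,0,0,0,0,-3,0,0,0,0,0,0,-3,0,0,0,0,0,0])

```text
clock: 20.52
eef_pos: [522.9, 91.1, 86.0]
tool_rot: [-3.141, -0.012, 2.956]
force: [-13.5, 3.3, 11.5]
width: 0.2
gripper_force: 7.2
```

```bash
python3 -c "
from h import *
p,R=tool()
plan((488,98,90,rot(169.2)),(440,100,270,rot(160)),(400,20,320,rot(130)))"
```

```text
[35.6, 0.3, -3.6] [-0.001, -0.012, 0.002] rows>= 0.6 0.1
[85.2, -6.7, -183.1] [-0.002, -0.012, 0.163] rows>= 3.2 0.9
[110.3, -92.8, -232.7] [-0.005, -0.011, 0.687] rows>= 4.4 3.7
```

Call:
play_rows(deltas=[15,0,0,0,0,0,0,36,0,-4,0,-0.012,0,0,50,-2,-60,0,-0.012,0.05,0,65,-4,-120,0,-0.012,0.1,0.5,85,-7,-183,0,-0.012,0.16,1,100,-50,-210,0,-0.012,0.34,1,110,-93,-233,0,-0.012,0.52,1,110,-93,-233,0,-0.012,0.69,1])

```text
clock: 21.52
eef_pos: [404.4, 15.5, 321.6]
tool_rot: [3.132, 0.014, 2.252]
force: [0.8, 1.4, -0.3]
width: 84.8
gripper_force: 0.0
```

```bash
python3 -c "
from h import *
p,R=tool();print(p,R.as_euler('xyz',degrees=True),read_state()['qpos'])
Q=rot(79.2,30);z=Q.as_matrix()[:,2];print(z,Q.as_matrix()[:,0])
G=np.array([612.4,73,0])+210*np.array([-.187,-.982,0])+[0,0,300]
T=G+19*z;pre=T-90*z;print(G,T,pre)
plan((400,-130,380,rot(90)),(*(pre+[-60,-60,50]),rot(79.2,20)),(*pre,Q))"
```

```text
[404.39797721  15.51173776 321.61703258] [179.43237577   0.82782994 129.03435912] [-0.62858943  0.17160666  0.60934404  2.03753724 -0.11381055  0.94922729
  0.72005037]
[ 0.09369066  0.49114363 -0.8660254 ] [0.16227698 0.85068571 0.5       ]
[ 573.13 -133.22  300.  ] [ 574.91012249 -123.88827112  283.54551733] [ 566.47796333 -168.0911974   361.48780367]
[-111.1, -94.5, -57.7] [0.014, 0.011, 0.681] rows>= 2.5 3.6
[-254.8, -73.3, -86.9] [-0.136, 0.336, 0.864] rows>= 4.5 5.0
[-245.2, 10.6, -36.2] [-0.212, 0.499, 0.854] rows>= 4.0 5.4
```

Call:
play_rows(deltas=[-37,-31,-19,0,0,0.17,1,-74,-63,-38,0,0,0.34,1,-111,-95,-58,0.014,0.011,0.52,1,-150,-95,-66,0.014,0.011,0.68,1,-200,-90,-75,-0.05,0.16,0.8,1,-255,-73,-87,-0.136,0.336,0.864,1,-255,-50,-70,-0.17,0.4,0.86,1,-250,-20,-50,-0.2,0.45,0.855,1,-245,11,-36,-0.212,0.5,0.854,1,-245,11,-36,-0.212,0.5,0.854,1])

```text
clock: 22.78
eef_pos: [568.9, -161.4, 356.0]
tool_rot: [-3.131, -0.521, 1.391]
force: [-0.3, -1.1, 0.1]
width: 85.5
gripper_force: 0.0
```

```bash
python3 -c "
from h import *
p,R=tool();print(p,R.as_euler('xyz',degrees=True),read_state()['qpos'],R.as_matrix()[:,2])
a=snap('wrist','w6')[1];b=snap('scene','s6')[1][160:280,220:380]
cv2.imwrite('pics/m6.png',np.hstack([a,cv2.resize(b,(288,216)).copy() if 0 else cv2.copyMakeBorder(cv2.resize(b,(288,216),interpolation=2),0,168,0,0,0)])[...,::-1])"
```

```text
[ 568.93814727 -161.37980938  355.97817042] [-179.38636008  -29.87623939   79.67638031] [ 0.11895209  0.61992074  0.69269808  1.46730678 -0.79676695  1.56083832
  0.76587786] [ 0.07872688  0.4919553  -0.86705367]
```

View pics/m6.png

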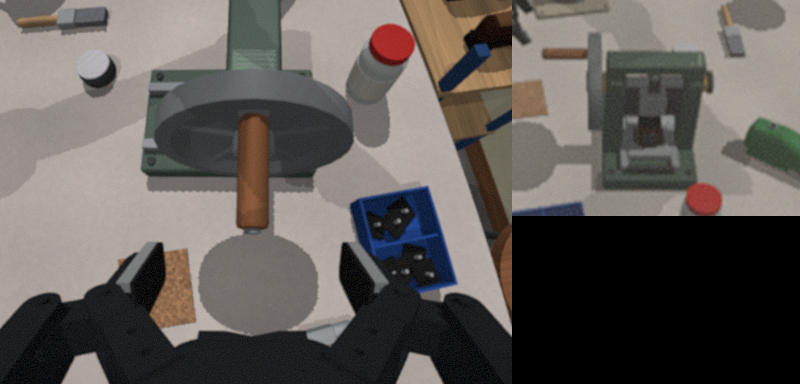

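Wrist view: the handle runs from (254,118) to (252,226), in line with the gap between the fingers. In the scene crop the heel stands under the ram.

```bash
python3 -c "
from h import *
c=camera_info('wrist')
O=np.array([612.4,73.]);r=np.radians(-10.8);A=np.array([[np.cos(r),np.sin(r)],[-np.sin(r),np.cos(r)]])
for u,v in((252,226),(253,200),(253,170),(254,120)): q=onz(c,u,v,300)[:2];print((u,v),q,A@(q-O))
for u in(156,353): q=onz(c,u,128,225)[:2];print('rim',A@(onz(c,u,128,230)[:2]-O))
Q=rot(79.2,30);z=Q.as_matrix()[:,2]
G=np.append(O+A.T@[2,-206],300);plan((*(G-20*z),Q),(*(G+16*z),Q),(*(G+19*z),Q))"
```

```text
(252, 226) [ 570.84682197 -146.11152878] [   0.24024929 -223.01675033]
(253, 200) [ 575.00224487 -127.18626312] [   0.77582707 -203.64805455]
(253, 170) [ 579.14470407 -104.22946871] [   0.54323762 -180.32166864]
(254, 120) [587.33319682 -63.34889003] [   0.92643307 -138.63082686]
rim [-102.595239   -112.77225056]
rim [ 104.75818746 -111.0783684 ]
[1.2, 1.9, 47.6] [-0.011, 0.005, 0.006] rows>= 0.8 0.1
[1.4, 2.3, 83.6] [-0.011, 0.005, 0.006] rows>= 1.3 0.1
[1.4, 2.3, 86.6] [-0.011, 0.005, 0.006] rows>= 1.4 0.1
```

Call:
play_rows(deltas=[1,1,24,-0.011,0.005,0.006,1,2,1,48,-0.011,0.005,0.006,1,3,1,70,-0.011,0.005,0.006,1,3.5,1,84,-0.011,0.005,0.006,1,3.5,1,86,-0.011,0.005,0.006,1,3.5,1,86,-0.011,0.005,0.006,1])

```text
clock: 23.62
eef_pos: [576.9, -117.9, 286.0]
tool_rot: [3.141, -0.526, 1.383]
force: [-0.2, 0.1, 0.8]
width: 85.4
gripper_force: 0.0
```

Call:
play_rows(deltas=[0,0,0,0,0,0,0.1,0,0,0,0,0,0,0.1,0,0,0,0,0,0,0.1,0,0,0,0,0,0,0.1,0,0,0,0,0,0,0.1,0,0,0,0,0,0,0.1])

```text
clock: 24.38
eef_pos: [576.6, -117.2, 285.5]
tool_rot: [-3.141, -0.527, 1.383]
force: [-1.4, -1.0, 2.3]
width: 22.3
gripper_force: 58.6
```

```bash
cat > circ.py <<'E'
from h import *
import sys
# handle circle: offsets from start pose in current tool axes, for start angle t0(deg) to list
O=np.array([612.4,73.]);r=np.radians(-10.8);A=np.array([[np.cos(r),np.sin(r)],[-np.sin(r),np.cos(r)]])
p,R=tool();s=read_state();Q=R.as_matrix()
g=p-19*Q[:,2];gp=A@(g[:2]-O)
th=np.degrees(np.arctan2(gp[0],g[2]-225));print('G press',gp,g[2],'theta',th,'radius',np.hypot(gp[0],g[2]-225))
print('F',s['force'],'w',s['width'],s['gripper_force'],'q',s['qpos'].round(2),R.as_euler('xyz',degrees=True).round(1),s['clock'])
if len(sys.argv)>1:
    t0=float(sys.argv[1]); yr=float(sys.argv[4]) if len(sys.argv)>4 else gp[1]
    for t in np.linspace(t0,float(sys.argv[2]),int(sys.argv[3])+1)[1:]:
        a=np.radians(t); tgt=np.append(O+A.T@[75*np.sin(a),yr],225+75*np.cos(a))
        print(t.round(1),(Q.T@(tgt-g)).round(1).tolist(),(R.inv()*rot(79.2,30)).as_rotvec().round(3).tolist())
E
python3 circ.py 0 90 9
```

```text
G press [   0.49143111 -203.04297184] 301.8771463384406 theta 0.366253771550213 radius 76.87871703972556
F [-1.38533462 -1.04885049  2.27762099] w 22.313753540708564 58.63820672035217 q [ 0.05  0.65  0.67  1.62 -0.87  1.39  0.82] [-180.   -30.2   79.2] 24.375
10.0 [-1.5, 12.5, 2.6] [-0.001, -0.003, 0.001]
20.0 [-3.2, 25.2, 5.5] [-0.001, -0.003, 0.001]
30.0 [-6.0, 37.0, 10.3] [-0.001, -0.003, 0.001]
40.0 [-9.8, 47.7, 16.7] [-0.001, -0.003, 0.001]
50.0 [-14.5, 57.0, 24.7] [-0.001, -0.003, 0.001]
60.0 [-19.8, 64.5, 34.0] [-0.001, -0.003, 0.001]
70.0 [-25.8, 70.0, 44.2] [-0.001, -0.003, 0.001]
80.0 [-32.1, 73.4, 55.1] [-0.001, -0.003, 0.001]
90.0 [-38.7, 74.6, 66.4] [-0.001, -0.003, 0.001]
```

```bash
sed -i 's/g=p-19\*Q\[:,2\];/g=p-19*Q[:,2]-[0,0,1.9];/' circ.py; python3 circ.py 0 80 8 -203
```

```text
G press [   0.49143111 -203.04297184] 299.9771463384406 theta 0.37553476604951447 radius 74.97875684210908
F [-1.38533462 -1.04885049  2.27762099] w 22.313753540708564 58.63820672035217 q [ 0.05  0.65  0.67  1.62 -0.87  1.39  0.82] [-180.   -30.2   79.2] 24.375
10.0 [-0.5, 12.5, 1.0] [-0.001, -0.003, 0.001]
20.0 [-2.2, 25.2, 3.9] [-0.001, -0.003, 0.001]
30.0 [-5.0, 37.0, 8.6] [-0.001, -0.003, 0.001]
40.0 [-8.8, 47.7, 15.1] [-0.001, -0.003, 0.001]
50.0 [-13.5, 57.0, 23.1] [-0.001, -0.003, 0.001]
60.0 [-18.8, 64.5, 32.3] [-0.001, -0.003, 0.001]
70.0 [-24.8, 70.0, 42.6] [-0.001, -0.003, 0.001]
80.0 [-31.2, 73.4, 53.5] [-0.001, -0.003, 0.001]
```

Call:
play_rows(deltas=[0,6,0,0,0,0,0.1,-0.5,12.5,1,0,0,0,0.1,-2.2,25.2,3.9,0,0,0,0.1,-5,37,8.6,0,0,0,0.1,-8.8,47.7,15.1,0,0,0,0.1,-13.5,57,23.1,0,0,0,0.1,-18.8,64.5,32.3,0,0,0,0.1,-24.8,70,42.6,0,0,0,0.1,-31.2,73.4,53.5,0,0,0,0.1])

```text
clock: 25.5
eef_pos: [649.2, -130.8, 222.2]
tool_rot: [-3.141, -0.527, 1.383]
force: [1.1, -1.0, 2.0]
width: 22.4
gripper_force: 59.0
```

```bash
python3 circ.py 80 170 9 -203
```

```text
G press [  74.33784157 -202.82272805] 236.73592583786075 theta 81.02859771679432 radius 75.25853203644705
F [ 1.11500582 -1.03290052  2.03337433] w 22.352757627365857 59.03147220611572 q [ 0.09  0.82  0.62  1.47 -0.94  1.38  0.81] [-180.   -30.2   79.3] 25.5
90.0 [-6.1, 0.7, 10.1] [-0.001, -0.003, 0.001]
100.0 [-12.6, -0.5, 21.3] [-0.001, -0.003, 0.001]
110.0 [-18.9, -3.8, 32.2] [-0.001, -0.003, 0.001]
120.0 [-24.9, -9.4, 42.5] [-0.001, -0.003, 0.001]
130.0 [-30.3, -16.9, 51.8] [-0.001, -0.003, 0.001]
140.0 [-34.9, -26.1, 59.8] [-0.001, -0.003, 0.001]
150.0 [-38.7, -36.8, 66.2] [-0.001, -0.003, 0.001]
160.0 [-41.4, -48.6, 71.0] [-0.001, -0.003, 0.001]
170.0 [-43.1, -61.3, 74.0] [-0.001, -0.003, 0.001]
```

Call:
play_rows(deltas=[-6.1,0.7,10.1,0,0,0,0.1,-12.6,-0.5,21.3,0,0,0,0.1,-18.9,-3.8,32.2,0,0,0,0.1,-24.9,-9.4,42.5,0,0,0,0.1,-30.3,-16.9,51.8,0,0,0,0.1])

```text
clock: 26.12
eef_pos: [633.1, -127.8, 162.7]
tool_rot: [3.139, -0.527, 1.384]
force: [4.3, -2.4, 3.0]
width: 22.8
gripper_force: 59.2
```

```bash
python3 circ.py 130 220 9 -203
```

```text
G press [  57.88263838 -202.88386195] 177.20853820057633 theta 129.545173282272 radius 75.0627980226424
F [ 4.31403482 -2.4075365   3.01493686] w 22.784553087421063 59.15773630142212 q [ 0.1   0.87  0.59  1.56 -0.99  1.28  0.91] [179.9 -30.2  79.3] 26.125
140.0 [-4.9, -9.7, 8.3] [0.001, -0.003, 0.001]
150.0 [-8.7, -20.4, 14.7] [0.001, -0.003, 0.001]
160.0 [-11.5, -32.3, 19.5] [0.001, -0.003, 0.001]
170.0 [-13.1, -44.9, 22.4] [0.001, -0.003, 0.001]
180.0 [-13.7, -57.9, 23.4] [0.001, -0.003, 0.001]
190.0 [-13.1, -71.0, 22.4] [0.001, -0.003, 0.001]
200.0 [-11.4, -83.6, 19.4] [0.001, -0.003, 0.001]
210.0 [-8.6, -95.4, 14.6] [0.001, -0.003, 0.001]
220.0 [-4.8, -106.1, 8.1] [0.001, -0.003, 0.001]
```

Call:
play_rows(deltas=[-4.9,-9.7,8.3,0,0,0,0.1,-8.7,-20.4,14.7,0,0,0,0.1,-11.5,-32.3,19.5,0,0,0,0.1])

```text
clock: 26.5
eef_pos: [601.0, -121.7, 139.9]
tool_rot: [3.14, -0.526, 1.384]
force: [4.4, -2.7, -1.0]
width: 22.6
gripper_force: 58.9
```

```bash
python3 circ.py 160 220 6 -203
```

```text
G press [  25.25205639 -202.96167011] 154.439890378229 theta 160.30872411407694 radius 74.94261419065904
F [ 4.39661929 -2.66544568 -1.00854793] w 22.628854577454263 58.933342695236206 q [ 0.11  0.86  0.57  1.67 -1.    1.21  0.99] [179.9 -30.1  79.3] 26.5
170.0 [-1.7, -12.2, 2.8] [0.001, -0.003, 0.001]
180.0 [-2.2, -25.3, 3.8] [0.001, -0.003, 0.001]
190.0 [-1.6, -38.3, 2.8] [0.001, -0.003, 0.001]
200.0 [0.1, -50.9, -0.1] [0.001, -0.003, 0.001]
210.0 [2.9, -62.7, -4.9] [0.001, -0.003, 0.001]
220.0 [6.6, -73.4, -11.4] [0.001, -0.003, 0.001]
```

Tracking well; q5 has levelled off.

Call:
play_rows(deltas=[-1.7,-12.2,2.8,0,0,0,0.1,-2.2,-25.3,3.8,0,0,0,0.1,-1.6,-38.3,2.8,0,0,0,0.1,0.1,-50.9,-0.1,0,0,0,0.1,2.9,-62.7,-4.9,0,0,0,0.1,6.6,-73.4,-11.4,0,0,0,0.1])

```text
clock: 27.25
eef_pos: [527.5, -108.0, 154.4]
tool_rot: [-3.141, -0.527, 1.383]
force: [3.8, -2.0, -2.3]
width: 22.6
gripper_force: 59.0
```

```bash
python3 circ.py 220 310 9 -203
```

```text
G press [ -49.49618082 -203.22471944] 168.90218198804538 theta -138.5774219894677 radius 74.81201174563743
F [ 3.76470544 -2.0180879  -2.27426862] w 22.5817999263547 59.006524085998535 q [ 0.1   0.76  0.59  1.87 -0.99  1.15  1.1 ] [-180.   -30.2   79.2] 27.25
230.0 [4.2, -8.0, -6.7] [-0.001, -0.003, 0.001]
240.0 [9.6, -15.5, -15.9] [-0.001, -0.003, 0.001]
250.0 [15.5, -21.0, -26.2] [-0.001, -0.003, 0.001]
260.0 [21.9, -24.4, -37.1] [-0.001, -0.003, 0.001]
270.0 [28.4, -25.5, -48.3] [-0.001, -0.003, 0.001]
280.0 [35.0, -24.4, -59.6] [-0.001, -0.003, 0.001]
290.0 [41.3, -21.0, -70.5] [-0.001, -0.003, 0.001]
300.0 [47.3, -15.5, -80.8] [-0.001, -0.003, 0.001]
310.0 [52.6, -8.0, -90.0] [-0.001, -0.003, 0.001]
```

Call:
play_rows(deltas=[4.2,-8,-6.7,0,0,0,0.1,9.6,-15.5,-15.9,0,0,0,0.1,15.5,-21,-26.2,0,0,0,0.1,21.9,-24.4,-37.1,0,0,0,0.1,28.4,-25.5,-48.3,0,0,0,0.1,35,-24.4,-59.6,0,0,0,0.1,41.3,-21,-70.5,0,0,0,0.1,47.3,-15.5,-80.8,0,0,0,0.1,52.6,-8,-90,0,0,0,0.1])

```text
clock: 28.38
eef_pos: [519.8, -106.5, 258.8]
tool_rot: [-3.138, -0.527, 1.383]
force: [-2.2, -3.4, -6.2]
width: 22.1
gripper_force: 59.3
```

```bash
python3 circ.py 310 360 5 -203
```

```text
G press [ -57.2689775  -203.20209953] 273.31230355350095 theta -49.84890759884891 radius 74.9253926122898
F [-2.18677239 -3.38092811 -6.19359658] w 22.134446028215862 59.250728487968445 q [ 0.05  0.61  0.66  1.8  -0.86  1.29  0.93] [-179.8  -30.2   79.2] 28.375
320.0 [4.8, 9.0, -7.8] [-0.003, -0.003, 0.0]
330.0 [8.5, 19.7, -14.3] [-0.003, -0.003, 0.0]
340.0 [11.3, 31.6, -19.2] [-0.003, -0.003, 0.0]
350.0 [13.0, 44.2, -22.1] [-0.003, -0.003, 0.0]
360.0 [13.6, 57.2, -23.2] [-0.003, -0.003, 0.0]
```

Call:
play_rows(deltas=[4.8,9,-7.8,0,0,0,0.1,8.5,19.7,-14.3,0,0,0,0.1,11.3,31.6,-19.2,0,0,0,0.1,13,44.2,-22.1,0,0,0,0.1,13.6,53,-23.1,0,0,0,0.1,13.6,57.4,-23.2,0,0,0,0.1,13.6,57.4,-23.2,0,0,0,0.1,13.6,57.4,-23.2,0,0,0,0.1])

```text
clock: 29.38
eef_pos: [577.6, -117.3, 285.5]
tool_rot: [3.14, -0.527, 1.384]
force: [0.0, -5.3, 0.4]
width: 22.5
gripper_force: 59.6
```

```bash
python3 circ.py
```

```text
G press [   1.42940879 -203.00045279] 300.057831980508 theta 1.0910146201636586 radius 75.07144164796698
F [ 0.03281007 -5.25346061  0.41884912] w 22.52108803382011 59.62494492530823 q [ 0.06  0.65  0.66  1.62 -0.86  1.39  0.82] [179.9 -30.2  79.3] 29.375
```

Call:
play_rows(deltas=[0,-0.8,0,0,0,0,0.1,0,-0.8,0,0,0,0,1,0,-0.8,0,0,0,0,1,0,-0.8,0,0,0,0,1,0,-0.8,0,0,0,0,1,0,-0.8,-10,0,0,0,1,0,-0.8,-40,0,0,0,1,0,-0.8,-80,0,0,0,1,0,-0.8,-120,0,0,0,1,0,-0.8,-120,0,0,0,1])

```text
clock: 30.62
eef_pos: [564.9, -179.6, 391.7]
tool_rot: [3.136, -0.523, 1.383]
force: [-0.3, 0.2, -0.9]
width: 85.4
gripper_force: 0.0
```

```bash
python3 -c "
from h import *
c,a=snap('wrist','w7');b=snap('scene','s7')[1]; d=snap('side','d7')[1]
z=lambda im,x,y,w,h:cv2.resize(im[y:y+h,x:x+w],(400,300),interpolation=2)
m=np.vstack([np.hstack([z(a,0,0,512,384),z(b,255,180,80,60)]),np.hstack([z(d,210,130,112,84),z(b,120,140,240,180)])])
cv2.imwrite('pics/m7.png',m[...,::-1])"
```

```text
(no output)
```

View pics/m7.png

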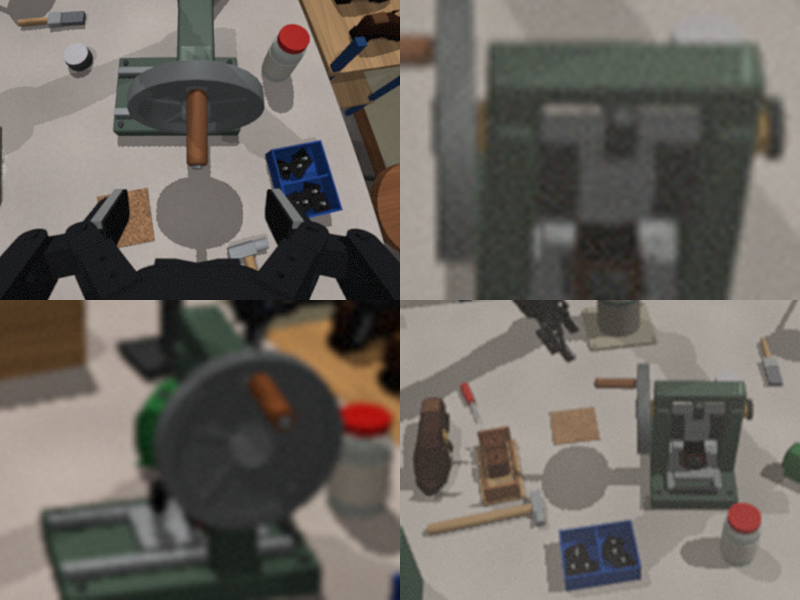

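The handle is back at the top, as seen at (197,125) in the wrist panel. The heel sits under the raised ram at (605,250) in the scene panel, and the spares, hammer and shoe haven't moved.

```bash
python3 -c "
from cell import *
print(finish_job())"
```

```text
the job is handed in; nothing more can be done
None
```

I handed the job in at about 31 s: the tipped heel is in the nest, the slide is hard against its stop, and the flywheel has made one full turn with the handle back at the top. The pictures were too coarse to show the tip closed on the block, so I inferred that from the full ram stroke.

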